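Snug an axlebox cover evenly with its four T-nuts

ROBOT

A 6-joint arm with a two-finger parallel gripper is mounted at the origin on the work surface. World frame = base frame: x ahead of the robot, y to its left, z up, the work surface at z = 0. Lengths are in m, angles in rad, forces in N, time in s.
With the tool pointing down it reaches from about 0.325 to 0.925 m from the base axis. Payload 3.1 kg.
Tool frame: the origin (TCP) lies midway between the tips of the shut fingers; the grasp point (between the pads) lies 19 mm behind it; x points along the fingers, y is the direction in which the jaws open and shut, and the axes are right-handed (so a half turn about x gives the same grasp; the last joint's range is limited). The gripper opens to 85 mm and grips with 20 to 120 N. Pads are 22 mm wide; open, the fingers measure 114 mm over their backs; the gripper's body (76 mm by 85 mm) begins 54 mm behind the grasp point. The pads swing forward as they close: fully open they stand 13 mm farther back than shut.
Start: joints at [-1.44, 0.217, 1.613, -0, 1.311, -0.112], TCP at [0.15, -0.607, 0.231] pointing down, gripper open.
Joint ranges: [-2.75, 2.75], [-0.78, 2.1], [0.31, 2.55], [-1.13, 4.27], [0.13, 2.63], [-2.58, 2.58]. Speed limits (rad/s): [2.79, 2.79, 3.14, 3.14, 3.14, 3.14].

INTERFACE

Orientations are given as a unit quaternion [w, x, y, z].
In Python, from station import robot gives the robot as it stands.
- The arm moves only by the tool carry_out, never from a script. Its argument "commands" is a list that holds one entry, the list of rows, each a list of 5 numbers: the closure, from -1 (fully open) to 1 (shut), then the shift along the tool's x, y, z as a fraction of full scale, then the turn about the tool's x as a fraction of full scale. A call has 1 to 5 rows; each row is the pose to reach, as a shift and turn from the pose commanded when the call began, along the tool's axes at that moment, turning the shorter way round; what a row does not reach only later rows make up. Full scale, the value 1, is 1 m for a shift and 180 degrees for a turn. A row lasts 1/8 s, in which the tool goes at most 62.5 mm and 10.7 degrees, less where a joint would pass 70% of its speed; a pose out of reach is approached as far as the arm can. A call with a number of a shift or a turn outside -1 to 1 is refused whole. A call with a gripper value outside its range is refused whole. The fingers move at their own pace and stop on an object; "newtons" is the grip in N (left out, the last holds). Time passes only in rows, so rows that repeat a pose let the fingers close. It gives the time, the measured TCP pose, the force and the opening at its end, in the units of the state.
- robot.state(): the state, without advancing time (a new reading comes with each control period).
- robot.snapshot(name): name is "scene" or "top"; returns the picture (400x640x3 uint8, red, green, blue); there is no depth.
- robot.calibration(name): a dict with "fx", "fy", "cx", "cy" (pixels), "eye" and "orientation" of the camera in the world. Camera axes: x right, y up, looking along -z (the intrinsics and any distortion apply to the point x, -y, -z); pixel columns grow to the right and rows downward; lengths in m; the calibration is good to about 2 mm. A picture is of the moment at which its call begins. calibration takes no time and is no camera call.
- robot.finish_job(): hands the job in, once; it reports no verdict.
The state is a dict: "time_s": time; "q": joint angles; "qd": joint speeds; "joint_efforts": joint torques, N m; "position": TCP position; "orientation": TCP orientation; "wrist_force": force on the tool from outside, world axes, zero at the start; "torque": the same for the moment, N m; "width": finger opening in m.
Only numpy, scipy, OpenCV 4.12 (cv2) and the standard library are available. Lean on these libraries where they do the work, as an engineer would, in place of code of your own. Each camera call takes 0.05 s, during which the arm holds its last target. There are 200 camera calls.

TASK

The square black axlebox cover is held by four steel T-nuts at its corners: one diagonal pair has been turned half-way, the other pair is still loose (bars pointing at the centre boss). Snug them clockwise in star order so that the cover seats evenly: first turn both loose nuts to half-way like the others (all bars parallel to the cover's sides), then turn the pair that began half-way fully home to its stops, and only then the other pair, never taking a nut home while another is still loose. Finish with all four bars at their stops, square across the diagonals, and the gripper clear.

Things in the scene. Friction and masses are not known exactly. Their poses are not given: they have to be found in the camera images.
- housing: Fixed axlebox with a black 200 mm square cover, top 50 mm above the bench; boss 72 dia, 12 high at its centre; lug on the +x side. Origin: centre, on the bench; z up; any yaw. At (+-70, +-70) mm stand 4 steel T-nuts on vertical axes: 28 mm collar (washer 38), 10 mm stem, on top a flat upright bar 64 long, 10 thick, centred on the axis, 28 to 54 mm above the cover (middle 91 mm above bench).
- nut1 (a joint): T-nut at (+70, +70) mm on the cover. Value: clockwise turn from above, rad. 0: loose, bar along the diagonal, pointing at the boss; 0.785: half-way, bar parallel to cover sides; 1.571: home on a hard stop, bar square across the diagonal. Bar's yaw = housing yaw + 45 deg - value. Friction 0.2 N m, stays where left, no rise or fall. Starts about half-way, like its opposite.
- nut2 (a joint): T-nut at (+70, -70) mm on the cover. Value: clockwise turn from above, rad. 0: loose, bar along the diagonal, pointing at the boss; 0.785: half-way, bar parallel to cover sides; 1.571: home on a hard stop, bar square across the diagonal. Bar's yaw = housing yaw - 45 deg - value. Friction 0.2 N m, stays where left, no rise or fall. Starts loose, like its opposite.
- nut3 (a joint): T-nut at (-70, -70) mm on the cover. Value: clockwise turn from above, rad. 0: loose, bar along the diagonal, pointing at the boss; 0.785: half-way, bar parallel to cover sides; 1.571: home on a hard stop, bar square across the diagonal. Bar's yaw = housing yaw - 135 deg - value. Friction 0.2 N m, stays where left, no rise or fall. Starts about half-way, like its opposite.
- nut4 (a joint): T-nut at (-70, +70) mm on the cover. Value: clockwise turn from above, rad. 0: loose, bar along the diagonal, pointing at the boss; 0.785: half-way, bar parallel to cover sides; 1.571: home on a hard stop, bar square across the diagonal. Bar's yaw = housing yaw + 135 deg - value. Friction 0.2 N m, stays where left, no rise or fall. Starts loose, like its opposite.

How it is judged:
By the outcome, as a careful person would: the job done as asked, in the order asked, and still so for the second after the job is handed in, with the robot touching nothing.
It also fails if it takes over 72 s, if anything falls off the work surface, if the arm or the gripper's body presses on something with over 40 N, if the wrist force passes 120 N, or if a joint passes its speed limit or range.

## Working session

There is one attempt and no reset: what is moved stays moved. The work goes in short steps, Python scripts to look and compute and a tool call to move; the robot and the scene stay as the last step left them, time stands still between calls to the robot, and variables do not carry over. Pictures are saved under pics/ and viewed, about 8 in all and at most 12, crops included, and the job is handed in when it is done.

Besides the shell and the picture viewer there is one more tool, called after ">>>" as name([rows], argument=value, ...), one row to a line, values as JSON. carry_out: Moves the arm, as the interface text tells. Its arguments: {"type":"object","properties":{"commands":{"type":"array"},"newtons":{"type":"number"}},"required":["commands"]}

```bash
mkdir -p pics; ls; python3 - <<'E'
from station import robot
import cv2
for n in("scene","top"):
    im=robot.snapshot(n); cv2.imwrite(f"pics/{n}0.png",im[:,:,::-1]); print(n,robot.calibration(n))
print(robot.state())
a=cv2.imread("pics/scene0.png");b=cv2.imread("pics/top0.png")
E
```

```text
pics
scene {'fx': 370.5525137026893, 'fy': 370.5525137026893, 'cx': 319.59089919393057, 'cy': 198.47013625769713, 'eye': array([0.95663004, 0.17150723, 0.56652984]), 'orientation': array([0.55893402, 0.19911676, 0.27533308, 0.75639736])}
top {'fx': 504.1830158895328, 'fy': 504.1830158895328, 'cx': 314.47565127785236, 'cy': 204.46570567102265, 'eye': array([0.45248345, 0.03482003, 0.70240988]), 'orientation': array([-0.70214955, -0.07504121,  0.06393259,  0.70517193])}
{'time_s': 0.1, 'q': array([-1.44022851e+00,  2.17690684e-01,  1.61481902e+00, -6.77768622e-06,
        1.31131673e+00, -1.12190488e-01]), 'qd': array([-9.47422554e-04, -1.60674529e-03, -5.20664180e-03, -1.01604473e-03,
        7.40469650e-04, -7.07756443e-06]), 'joint_efforts': array([-4.15383847e-04, -3.98072040e+01, -3.04971385e+01, -2.29231928e-04,
        4.17205127e-03,  3.46199549e-06]), 'position': array([ 0.15016394, -0.60591   ,  0.23006776]), 'orientation': array([-0.08482828, -0.70189422, -0.0864077 ,  0.70191337]), 'wrist_force': array([ 0.25052689, -0.08813179, -0.80688127]), 'torque': array([-0.0368554 , -0.0515123 , -0.01965805]), 'width': 0.08532607792138883}
```

View pics/scene0.png

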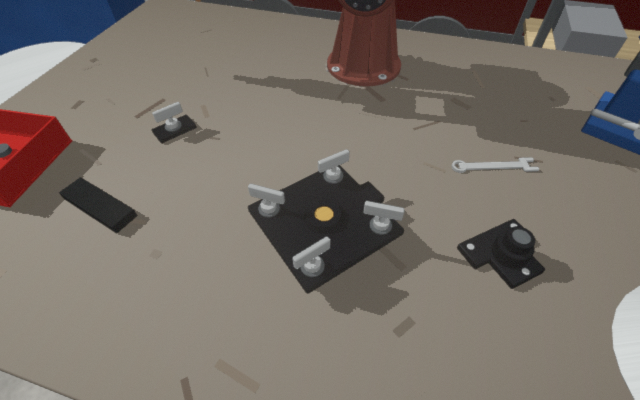

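View pics/top0.png

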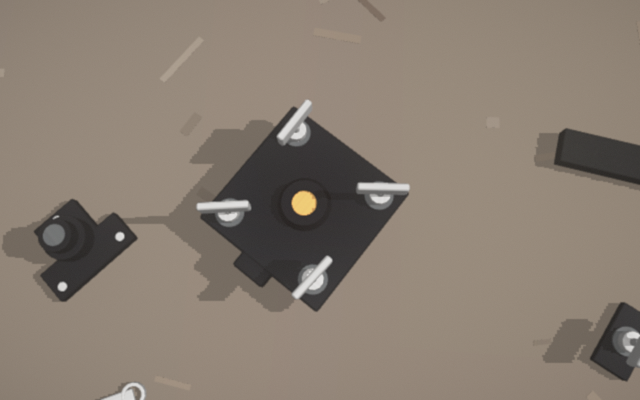

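The scene view shows the housing at about (325,222), with nuts at (334,165), (268,200), (383,215) and (312,255). The top view shows the boss at (304,203), nuts at (229,210), (297,128), (380,192) and (313,278), and the lug at (255,268). The left and right bars look loose, and the top and bottom ones half-way.

```bash
cat > h.py <<'E'
import numpy as np, cv2
from scipy.spatial.transform import Rotation as R
from station import robot
def cam(n):
    c=robot.calibration(n); q=c["orientation"]; return c,R.from_quat([q[1],q[2],q[3],q[0]]).as_matrix()
def ray(n,uv):
    c,M=cam(n); return c["eye"],M@np.array([(uv[0]-c["cx"])/c["fx"],-(uv[1]-c["cy"])/c["fy"],-1])
def plane(n,uv,z):
    e,d=ray(n,uv); return e+d*(z-e[2])/d[2]
def proj(n,p):
    c,M=cam(n); v=M.T@(np.asarray(p)-c["eye"]); return np.array([c["cx"]+c["fx"]*v[0]/-v[2],c["cy"]+c["fy"]*v[1]/v[2]])
def tri(a,b):
    (e,d),(f,g)=ray("top",a),ray("scene",b)
    s,t=np.linalg.lstsq(np.c_[d,-g],f-e,rcond=None)[0]; p,q=e+s*d,f+t*g
    return (p+q)/2,np.linalg.norm(p-q)
E
python3 - <<'E'
from h import *
for n,box in(("top",(190,90,420,310)),("scene",(240,140,410,290))):
    a=cv2.imread(f"pics/{n}0.png"); x0,y0,x1,y1=box
    hsv=cv2.cvtColor(a,cv2.COLOR_BGR2HSV)
    for th in (150,190,):
        m=((hsv[...,2]>th)&(hsv[...,1]<40)).astype(np.uint8); k=np.zeros_like(m);k[y0:y1,x0:x1]=1
        N,_,s,c=cv2.connectedComponentsWithStats(m*k)
        L=_
        for i in range(1,N):
            if s[i,4]>30:
                r=cv2.minAreaRect(np.argwhere(L==i)[:,::-1].astype(np.float32)); print(n,th,s[i],c[i].round(1),np.round(np.r_[r[0],r[1],r[2]],1))
    m=((hsv[...,0]>10)&(hsv[...,0]<30)&(hsv[...,1]>120)&(hsv[...,2]>150)).astype(np.uint8)
    N,_,s,c=cv2.connectedComponentsWithStats(m);print("boss",s[1:,4],c[1:])
    cv2.imwrite(f"pics/{n}c.png",cv2.resize(a[y0:y1,x0:x1],None,fx=2.5 if n=="top" else 4,fy=2.5 if n=="top" else 4,interpolation=cv2.INTER_CUBIC))
c,M=cam("top");print(M.round(2))
E
```

```text
top 150 [277  99  36  42 418] [295.1 118.9] [295.8 120.1  12.7  49.4  38.7]
top 150 [290 122  17  18 167] [299.3 131.6] [299.4 132.3  10.9  19.4  37.9]
top 150 [358 182  53   9 388] [384.6 186.2] [384. 186.   8.  52.  90.]
top 150 [370 194  20  10 135] [379.8 198.4] [379.4 198.7  19.2   8.6   3.8]
top 150 [196 201  54   9 381] [222.2 204.8] [222.4 204.7   7.3  53.   87.1]
top 150 [218 212  21   9 138] [228.1 215.8] [228.2 216.2   7.9  20.2  85.9]
top 150 [292 256  40  43 630] [312.3 278.1] [312.8 278.7  21.2  52.8  53.1]
top 190 [278 100  33  39 284] [294.3 119.2] [294.3 119.2   6.   47.2  38.4]
top 190 [291 123  15  16 118] [299.6 132.1] [299.6 132.5   8.7  17.8  38.7]
top 190 [359 183  50   7 280] [384.4 186.2] [383.5 186.   49.2   5.8   2.1]
top 190 [372 197  18   6  87] [380.3 199.1] [380.5 199.5   5.   17.   90. ]
top 190 [197 201  51   8 286] [222.1 204.5] [222.  204.5   5.8  50.2  86.8]
top 190 [219 213  18   8  89] [228.  216.5] [227.8 216.9   6.1  17.2  82.4]
top 190 [293 257  39  41 424] [313.3 278.4] [315.1 279.8  14.5  51.1  42.6]
boss [472] [[303.55508475 202.66101695]]
scene 150 [318 149  31  15 118] [332.7 156.1] [332.8 156.1   3.7  31.9  68.2]
scene 150 [326 169  11   7  38] [330.2 172.3] [330.6 172.6   9.4   5.3  33.7]
scene 150 [248 184  35  12 145] [265.1 189.2] [265.  189.1  34.9   4.1  14.9]
scene 150 [365 201  39  11 163] [384.1 206.3] [384.  206.3  39.    4.1  11.3]
scene 150 [261 203  12   7  50] [265.7 206.3] [266.  206.5  11.7   4.7  18.4]
scene 150 [374 220  14   7  47] [380.1 223.8] [379.9 223.9  13.6   4.   16.7]
scene 150 [293 237  37  24 184] [310.3 248.5] [310.6 248.3   4.6  41.1  58.2]
scene 150 [304 262  12   7  49] [309.3 265.2] [309.5 265.    7.8   7.8  45. ]
boss [197] [[323.61928934 213.41116751]]
[[-0.    0.98 -0.2 ]
 [-1.   -0.01 -0.02]
 [-0.02  0.2   0.98]]
```

View pics/topc.png

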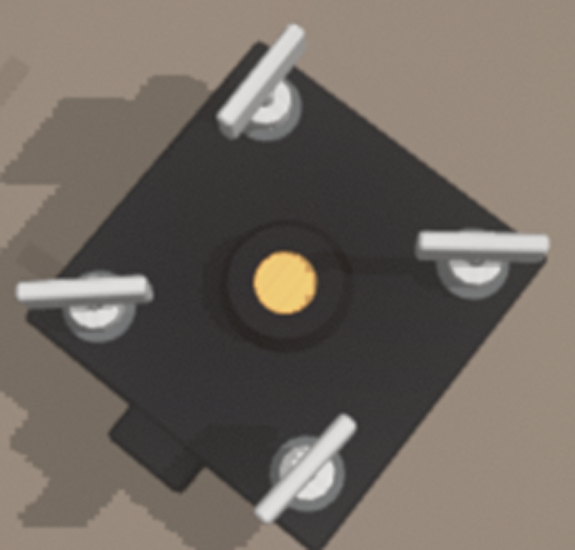

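View pics/scenec.png

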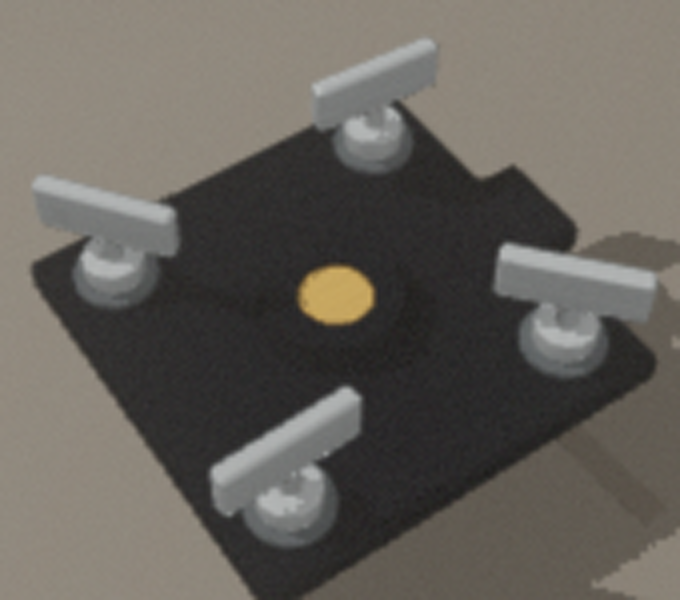

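```bash
python3 - <<'E'
from h import *
T=dict(top=(294.3,119.2),right=(384.0,186.1),left=(222.0,204.5),bot=(312.4,277.4))
S=dict(top=(310.5,248.4),right=(265,189.1),left=(384.1,206.3),bot=(332.8,156.1))
P={}
for k in T: P[k],e=tri(T[k],S[k]); print(k,P[k].round(4),round(e,4))
b,e=tri((303.6,202.7),(323.6,213.4)); print("boss",b.round(4),e)
A=lambda u,v:np.degrees(np.arctan2(*(v-u)[[1,0]]))
W={k:plane("top",T[k],0.104) for k in T}; print({k:v.round(4) for k,v in W.items()})
c=sum(W.values())/4; print("centre",c.round(4), plane("top",(303.6,202.7),.062).round(4))
# expected: lug side yaw ~ between left & bot; angles of the two nuts from centre
for k in W: print(k,A(c,W[k]).round(1),np.linalg.norm((W[k]-c)[:2]).round(4))
# bar yaws by the top face ends (crop coords)
ends=dict(top=((225,122),(296,32)),right=((420,239),(547,240)),left=((19,290),(149,284)),bot=((262,515),(350,422)))
for k,(u,v) in ends.items():
    u=np.array(u)/2.5+(190,90);v=np.array(v)/2.5+(190,90);u,v=plane("top",u,.104),plane("top",v,.104);print("bar",k,A(u,v).round(1)%180,np.linalg.norm(u-v).round(4))
for nm,box in (("right",(350,175,420,193)),("left",(190,195,255,211)),("top",(270,95,318,140))):
    a=cv2.imread("pics/top0.png");x0,y0,x1,y1=box
    g=a[y0:y1,x0:x1].min(2); pts=np.argwhere(g>205)[:,::-1]+(x0,y0)
    if nm=="top": pts=pts[(pts-(299.6,132.5))@np.array([.78,.62])<-6] if 0 else pts[np.linalg.norm(pts-(299.6,132.5),axis=1)>11]
    vx,vy,cx,cy=cv2.fitLine(pts.astype(np.float32),cv2.DIST_HUBER,0,.01,.01).ravel()
    u=np.array([cx,cy]);d=np.array([vx,vy]); print("fit",nm,A(plane("top",u-20*d,.104),plane("top",u+20*d,.104)).round(1)%180)
E
```

```text
top [0.6825 0.0693 0.1001] 0.0
right [ 0.5947 -0.0402  0.1004] 0.0016
left [0.5731 0.1575 0.1004] 0.0008
bot [0.4846 0.047  0.0995] 0.0002
boss [0.5835 0.0593 0.0573] 0.0006544511569621337
{'top': array([0.681 , 0.0691, 0.104 ]), 'right': array([ 0.5941, -0.0405,  0.104 ]), 'left': array([0.5725, 0.1564, 0.104 ]), 'bot': array([0.4844, 0.0468, 0.104 ])}
centre [0.583  0.0579 0.104 ] [0.5827 0.0589 0.062 ]
top 6.5 0.0986
right -83.5 0.0991
left 96.1 0.099
bot -173.6 0.0993
bar top 143.2 0.059
bar right 89.2 0.0617
bar left 92.4 0.0633
bar bot 136.2 0.0599
fit right 88.6
fit left 92.6
fit top 142.8
```

```bash
cat >> h.py <<'E'
C=np.array([.583,.058]); YAW=141.4
NUT={i:C+.099*np.array([np.cos(np.radians(YAW+o)),np.sin(np.radians(YAW+o))]) for i,o in((1,45),(2,-45),(3,-135),(4,135))}
def go(xy,z,bar):
    """print the shift/turn, in call units, to the TCP at xy,z with the bar's yaw (deg) between the jaws"""
    s=robot.state(); w,x,y,zz=s["orientation"]; M=R.from_quat([x,y,zz,w]).as_matrix()
    by=np.degrees(np.arctan2(M[1,2],M[0,2]))          # tool z lies along the bar
    d=M.T@(np.r_[xy,z]-s["position"])
    for k in(0,1):
        t=(by-bar+180*k+180)%360-180
        q1=np.arctan2(xy[1],xy[0])-np.arctan2(*s["position"][[1,0]])
        print("shift",d.round(4),"turn",round(t/180,4),"deg",round(t,1),"q6 ~",round(s["q"][5]+np.radians(t)+q1,2))
    print("tool x",M[:,0].round(3),"bar yaw now",round(by,1),"t",s["time_s"],"w",round(s["width"],4),"F",s["wrist_force"].round(1),"T",s["torque"].round(2),"pos",s["position"].round(4))
E
python3 - <<'E'
from h import *
print(NUT)
go(NUT[4],.16,89)
go(NUT[2],.16,92.5)
E
```

```text
{1: array([0.48461698, 0.04696458]), 2: array([0.57196458, 0.15638302]), 3: array([0.68138302, 0.06903542]), 4: array([ 0.59403542, -0.04038302])}
shift [ 0.0712 -0.4421 -0.5668] turn 0.5828 deg 104.9 q6 ~ 2.98
shift [ 0.0712 -0.4421 -0.5668] turn -0.4172 deg -75.1 q6 ~ -0.16
tool x [-0.     0.002 -1.   ] bar yaw now -166.1 t 0.1 w 0.0853 F [ 0.3 -0.1 -0.8] T [-0.04 -0.05 -0.02] pos [ 0.1502 -0.6059  0.2301]
shift [ 0.0716 -0.6384 -0.5927] turn 0.5634 deg 101.4 q6 ~ 3.25
shift [ 0.0716 -0.6384 -0.5927] turn -0.4366 deg -78.6 q6 ~ 0.11
tool x [-0.     0.002 -1.   ] bar yaw now -166.1 t 0.1 w 0.0853 F [ 0.3 -0.1 -0.8] T [-0.04 -0.05 -0.02] pos [ 0.1502 -0.6059  0.2301]
```

>>> carry_out([
  [[-1,0,-0.036,-0.047,0],[-1,0,-0.072,-0.094,0],[-1,0,-0.108,-0.141,0],[-1,0,-0.144,-0.188,0],[-1,0,-0.18,-0.235,0]],
], newtons=60)

```text
time_s: 0.72
position: [0.3359, -0.3736, 0.2309]
orientation: [0.085, 0.702, 0.086, -0.702]
wrist_force: [0.1, -1.0, 1.3]
width: 0.0855
```

>>> carry_out([
  [[-1,0,-0.036,-0.047,0],[-1,0,-0.072,-0.094,0],[-1,0,-0.108,-0.141,0],[-1,0,-0.144,-0.188,0],[-1,0,-0.18,-0.235,0]],
])

```text
time_s: 1.35
position: [0.5206, -0.1425, 0.231]
orientation: [-0.086, -0.702, -0.086, 0.702]
wrist_force: [0.4, -1.1, 0.5]
width: 0.0854
```

>>> carry_out([
  [[-0.2,0.02,-0.04,-0.048,-0.055],[-0.2,0.04,-0.08,-0.096,-0.11],[-0.2,0.06,-0.08,-0.096,-0.165],[-0.2,0.07,-0.08,-0.096,-0.22],[-0.2,0.07,-0.08,-0.096,-0.275]],
])

```text
time_s: 1.98
position: [0.5924, -0.0427, 0.1588]
orientation: [-0.373, -0.599, -0.375, 0.602]
wrist_force: [-0.4, -0.8, 0.3]
width: 0.0513
```

```bash
python3 -c "
from h import *
go(NUT[4],.16,89)"
```

```text
shift [-0.0012  0.0005 -0.0028] turn 0.8599 deg 154.8 q6 ~ 2.97
shift [-0.0012  0.0005 -0.0028] turn -0.1401 deg -25.2 q6 ~ -0.17
tool x [-0.004  0.001 -1.   ] bar yaw now -116.2 t 1.975 w 0.0513 F [-0.4 -0.8  0.3] T [0.   0.05 0.02] pos [ 0.5924 -0.0427  0.1588]
```

>>> carry_out([
  [[-0.2,0,0,-0.003,-0.055],[-0.2,0,0,-0.003,-0.11],[-0.2,0,0,-0.003,-0.14],[-0.2,0.04,0,-0.003,-0.14],[-0.2,0.082,0,-0.003,-0.14]],
])

```text
time_s: 2.6
position: [0.5958, -0.0409, 0.0789]
orientation: [0.494, 0.506, 0.493, -0.506]
wrist_force: [0.7, -0.5, 0.3]
width: 0.0515
```

```bash
python3 -c "
from h import *
cv2.imwrite('pics/t1.png',cv2.resize(robot.snapshot('scene')[120:300,220:430,::-1],None,fx=3,fy=3))
go(NUT[4],.077,89)"
```

```text
shift [-0.0054  0.0038  0.0003] turn 0.9978 deg 179.6 q6 ~ 2.97
shift [-0.0054  0.0038  0.0003] turn -0.0022 deg -0.4 q6 ~ -0.17
tool x [-0.011  0.002 -1.   ] bar yaw now -91.4 t 2.65 w 0.0512 F [-2.6  0.7 -3.5] T [0.06 0.05 0.04] pos [ 0.5902 -0.04    0.0717]
```

View pics/t1.png

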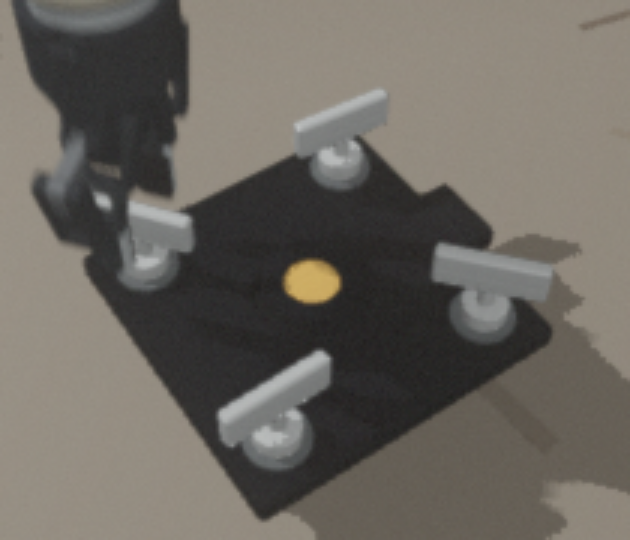

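The gripper straddles the nut4 bar, which sits at (145,215) in the crop, and the other three nuts are untouched. Let it settle, then close.

>>> carry_out([
  [[-0.2,0,0,0,0],[-0.2,0,0,0,0],[-0.2,0,0,0,0]],
])

```text
time_s: 3.02
position: [0.5971, -0.0411, 0.0817]
orientation: [0.495, 0.507, 0.493, -0.505]
wrist_force: [0.0, -1.1, 1.1]
width: 0.0513
```

```bash
python3 -c "
from h import *
go(NUT[4],.077,89)"
```

```text
shift [ 0.0047 -0.0031 -0.0007] turn 0.9978 deg 179.6 q6 ~ 2.97
shift [ 0.0047 -0.0031 -0.0007] turn -0.0022 deg -0.4 q6 ~ -0.17
tool x [ 0.004 -0.001 -1.   ] bar yaw now -91.4 t 3.025 w 0.0513 F [ 0.  -1.1  1.1] T [ 0.06 -0.02  0.02] pos [ 0.5971 -0.0411  0.0817]
```

>>> carry_out([
  [[0.3,0,-0.001,0,0],[0.6,0,-0.001,0,0],[1,0,-0.001,0,0],[1,0,-0.001,0,0],[1,0,-0.001,0,0]],
], newtons=60)

```text
time_s: 3.65
position: [0.5951, -0.0409, 0.08]
orientation: [0.494, 0.507, 0.493, -0.506]
wrist_force: [1.2, 0.1, 3.1]
width: 0.0087
```

```bash
python3 -c "
from h import *
go(NUT[4],.077,51.4)"
```

```text
shift [ 0.003  -0.0011 -0.0004] turn -0.7934 deg -142.8 q6 ~ -2.65
shift [ 0.003  -0.0011 -0.0004] turn 0.2066 deg 37.2 q6 ~ 0.49
tool x [ 0.002 -0.    -1.   ] bar yaw now -91.4 t 3.65 w 0.0087 F [1.2 0.1 3.1] T [-0.02 -0.14 -0.09] pos [ 0.5951 -0.0409  0.08  ]
```

>>> carry_out([
  [[1,0,0,0,0.05],[1,0,0,0,0.1],[1,0,0,0,0.15],[1,0,0,0,0.207],[1,0,0,0,0.207]],
])

```text
time_s: 4.28
position: [0.5945, -0.0406, 0.08]
orientation: [0.307, 0.637, 0.307, -0.637]
wrist_force: [-0.0, 0.8, 5.4]
width: 0.0089
```

```bash
python3 -c "
from h import *
go(NUT[4],.077,51.4)"
```

```text
shift [ 0.003  -0.0005  0.0001] turn -0.9998 deg -180.0 q6 ~ -2.65
shift [ 0.003  -0.0005  0.0001] turn 0.0002 deg 0.0 q6 ~ 0.49
tool x [ 0.  0. -1.] bar yaw now -128.6 t 4.275 w 0.0089 F [-0.   0.8  5.4] T [ 0.17  0.08 -0.25] pos [ 0.5945 -0.0406  0.08  ]
```

>>> carry_out([
  [[-0.2,0,0,0,0],[-0.2,0,0,0,0],[-0.2,0,0,0,0],[-0.2,-0.04,0,0,0],[-0.2,-0.08,0,0,0]],
])

```text
time_s: 4.9
position: [0.5933, -0.0407, 0.159]
orientation: [-0.306, -0.636, -0.307, 0.638]
wrist_force: [0.4, 0.1, 0.6]
width: 0.0511
```

```bash
python3 -c "
from h import *
go(NUT[2],.16,92.5)"
```

```text
shift [-0.0009 -0.1397 -0.1407] turn 0.7716 deg 138.9 q6 ~ 3.25
shift [-0.0009 -0.1397 -0.1407] turn -0.2284 deg -41.1 q6 ~ 0.11
tool x [-0.003  0.    -1.   ] bar yaw now -128.6 t 4.9 w 0.0511 F [0.4 0.1 0.6] T [ 0.01 -0.01  0.01] pos [ 0.5933 -0.0407  0.159 ]
```

>>> carry_out([
  [[-0.2,0,-0.035,-0.035,-0.057],[-0.2,0,-0.07,-0.07,-0.114],[-0.2,0,-0.105,-0.105,-0.171],[-0.2,0,-0.14,-0.141,-0.228],[-0.2,0,-0.14,-0.141,-0.228]],
])

```text
time_s: 5.52
position: [0.5721, 0.1598, 0.159]
orientation: [0.511, 0.488, 0.512, -0.488]
wrist_force: [0.5, -0.2, -0.1]
width: 0.0511
```

>>> carry_out([
  [[-0.2,0.04,0,0,0],[-0.2,0.08,0,0,0],[-0.2,0.08,0,0,0],[-0.2,0.08,0,0,0],[-0.2,0.08,0,0,0]],
])

```text
time_s: 6.15
position: [0.575, 0.1566, 0.0818]
orientation: [0.511, 0.491, 0.509, -0.488]
wrist_force: [0.1, 0.8, 1.0]
width: 0.0515
```

```bash
python3 -c "
from h import *
go(NUT[2],.078,92.5)"
```

```text
shift [ 0.0038 -0.0031  0.0001] turn 0.9992 deg 179.9 q6 ~ 3.25
shift [ 0.0038 -0.0031  0.0001] turn -0.0008 deg -0.1 q6 ~ 0.11
tool x [ 0.004  0.001 -1.   ] bar yaw now -87.6 t 6.15 w 0.0515 F [0.1 0.8 1. ] T [-0.06  0.05 -0.03] pos [0.575  0.1566 0.0818]
```

>>> carry_out([
  [[0.3,0,-0.001,0,0],[0.6,0,-0.001,0,0],[1,0,-0.001,0,0],[1,0,-0.001,0,0],[1,0,-0.001,0,0]],
])

```text
time_s: 6.78
position: [0.5733, 0.1568, 0.0802]
orientation: [0.511, 0.49, 0.51, -0.489]
wrist_force: [2.2, 0.4, 2.4]
width: 0.0089
```

```bash
python3 -c "
from h import *
go(NUT[2],.078,51.4)"
```

```text
shift [ 0.0022 -0.0013  0.0004] turn -0.7722 deg -139.0 q6 ~ -2.32
shift [ 0.0022 -0.0013  0.0004] turn 0.2278 deg 41.0 q6 ~ 0.82
tool x [ 0.003  0.    -1.   ] bar yaw now -87.6 t 6.775 w 0.0089 F [2.2 0.4 2.4] T [ 0.01 -0.31  0.17] pos [0.5733 0.1568 0.0802]
```

>>> carry_out([
  [[1,0,0,0,0.057],[1,0,0,0,0.114],[1,0,0,0,0.171],[1,0,0,0,0.228],[1,0,0,0,0.228]],
])

```text
time_s: 7.4
position: [0.5732, 0.1569, 0.0802]
orientation: [0.307, 0.638, 0.306, -0.636]
wrist_force: [3.1, 0.7, 3.1]
width: 0.0087
```

>>> carry_out([
  [[-0.2,0,0,0,0],[-0.2,0,0,0,0],[-0.2,0,0,0,0],[-0.2,-0.04,0,0,0],[-0.2,-0.08,0,0,0]],
])

```text
time_s: 8.02
position: [0.5707, 0.1566, 0.1588]
orientation: [-0.306, -0.636, -0.307, 0.638]
wrist_force: [-0.1, 0.0, 0.4]
width: 0.0512
```

```bash
python3 -c "
from h import *
cv2.imwrite('pics/t2.png',cv2.resize(robot.snapshot('scene')[120:300,220:430,::-1],None,fx=3,fy=3))
go(NUT[1],.16,137)
go(NUT[3],.16,143)"
```

```text
shift [ 0.0054 -0.0019  0.1428] turn 0.5244 deg 94.4 q6 ~ 2.3
shift [ 0.0054 -0.0019  0.1428] turn -0.4756 deg -85.6 q6 ~ -0.84
tool x [ 0.008  0.001 -1.   ] bar yaw now -128.6 t 8.075 w 0.0514 F [1.4 0.6 3.9] T [-0.   -0.05 -0.02] pos [0.5751 0.1573 0.1663]
shift [0.007  0.1381 0.0027] turn 0.4911 deg 88.4 q6 ~ 2.2
shift [0.007  0.1381 0.0027] turn -0.5089 deg -91.6 q6 ~ -0.94
tool x [ 0.008  0.001 -1.   ] bar yaw now -128.6 t 8.075 w 0.0514 F [1.4 0.6 3.9] T [-0.   -0.05 -0.02] pos [0.5751 0.1573 0.1663]
```

View pics/t2.png

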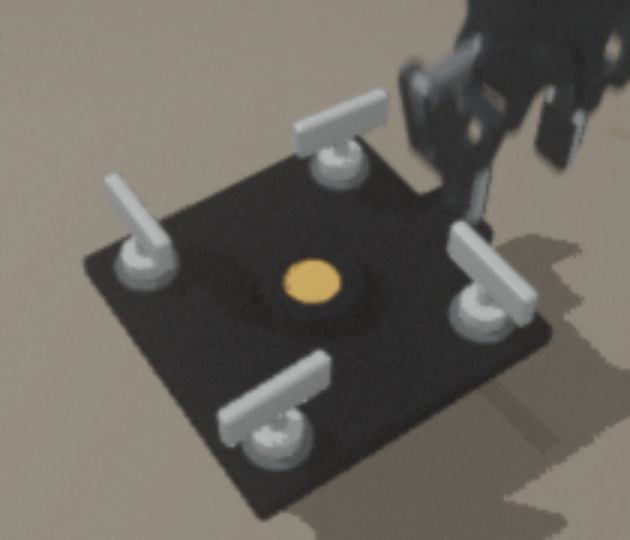

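>>> carry_out([
  [[-0.2,0,0,0.047,-0.057],[-0.2,0,-0.001,0.094,-0.114],[-0.2,0,-0.001,0.142,-0.171],[-0.2,0,-0.001,0.142,-0.228],[-0.2,0,-0.001,0.142,-0.285]],
])

```text
time_s: 8.7
position: [0.4816, 0.0459, 0.159]
orientation: [0.553, 0.44, 0.553, -0.441]
wrist_force: [-0.6, 0.3, 0.8]
width: 0.0511
```

>>> carry_out([
  [[-0.2,0,0,0,-0.057],[-0.2,0,0,0,-0.114],[-0.2,0,0,0,-0.171],[-0.2,0,0,0,-0.191],[-0.2,0,0,0,-0.191]],
])

```text
time_s: 9.32
position: [0.4821, 0.0465, 0.159]
orientation: [0.658, 0.259, 0.658, -0.259]
wrist_force: [-0.3, 0.3, 0.2]
width: 0.0511
```

>>> carry_out([
  [[-0.2,0.04,0,0,0],[-0.2,0.08,0,0,0],[-0.2,0.08,0,0,0],[-0.2,0.08,0,0,0],[-0.2,0.08,0,0,0]],
])

```text
time_s: 9.95
position: [0.4844, 0.0464, 0.0814]
orientation: [0.659, 0.26, 0.657, -0.259]
wrist_force: [0.1, -0.2, 0.4]
width: 0.0511
```

```bash
python3 -c "
from h import *
go(NUT[1],.078,137)"
```

```text
shift [ 0.0034  0.0006 -0.0003] turn -0.9999 deg -180.0 q6 ~ -4.01
shift [ 0.0034  0.0006 -0.0003] turn 0.0001 deg 0.0 q6 ~ -0.87
tool x [ 0.004 -0.    -1.   ] bar yaw now -43.0 t 9.95 w 0.0511 F [ 0.1 -0.2  0.4] T [ 0.    0.   -0.06] pos [0.4844 0.0464 0.0814]
```

>>> carry_out([
  [[0.3,0,0.001,0,0],[0.6,0,0.001,0,0],[1,0,0.001,0,0],[1,0,0.001,0,0],[1,0,0.001,0,0]],
])

```text
time_s: 10.58
position: [0.4848, 0.0483, 0.0803]
orientation: [0.659, 0.26, 0.657, -0.258]
wrist_force: [3.3, 4.2, 0.8]
width: 0.0085
```

>>> carry_out([
  [[1,0,0,0,0.055],[1,0,0,0,0.11],[1,0,0,0,0.165],[1,0,0,0,0.21],[1,0,0,0,0.21]],
])

```text
time_s: 11.2
position: [0.4855, 0.0487, 0.0803]
orientation: [0.539, 0.461, 0.537, -0.457]
wrist_force: [4.0, 5.6, -0.6]
width: 0.0088
```

```bash
python3 -c "
from h import *
go(NUT[1],.078,96.4)"
```

```text
shift [ 0.0023 -0.0012  0.0016] turn -0.985 deg -177.3 q6 ~ -3.31
shift [ 0.0023 -0.0012  0.0016] turn 0.015 deg 2.7 q6 ~ -0.16
tool x [ 0.005  0.003 -1.   ] bar yaw now -80.9 t 11.2 w 0.0088 F [ 4.   5.6 -0.6] T [ 0.68 -0.41 -0.2 ] pos [0.4855 0.0487 0.0803]
```

>>> carry_out([
  [[1,0,0,0,0.01],[1,0,0,0,0.02],[1,0,0,0,0.03],[1,0,0,0,0.03],[1,0,0,0,0.03]],
])

```text
time_s: 11.82
position: [0.4856, 0.0487, 0.0803]
orientation: [0.518, 0.484, 0.516, -0.48]
wrist_force: [4.2, 6.4, -1.0]
width: 0.0088
```

```bash
python3 -c "
from h import *
go(NUT[1],.078,96.4)"
```

```text
shift [ 0.0023 -0.0011  0.0017] turn 0.9871 deg 177.7 q6 ~ 2.98
shift [ 0.0023 -0.0011  0.0017] turn -0.0129 deg -2.3 q6 ~ -0.16
tool x [ 0.006  0.002 -1.   ] bar yaw now -85.9 t 11.825 w 0.0088 F [ 4.2  6.4 -1. ] T [ 1.   -0.57  1.16] pos [0.4856 0.0487 0.0803]
```

>>> carry_out([
  [[-0.2,0,0,0,0],[-0.2,0,0,0,0],[-0.2,0,0,0,0],[-0.2,-0.04,0,0,0],[-0.2,-0.08,0,0,0]],
])

```text
time_s: 12.45
position: [0.4822, 0.047, 0.1594]
orientation: [0.516, 0.483, 0.517, -0.484]
wrist_force: [0.9, -0.3, -0.2]
width: 0.051
```

```bash
python3 -c "
from h import *
go(NUT[3],.16,143)"
```

```text
shift [-0.0011  0.2002 -0.0088] turn 0.7267 deg 130.8 q6 ~ 2.17
shift [-0.0011  0.2002 -0.0088] turn -0.2733 deg -49.2 q6 ~ -0.97
tool x [-0.002  0.    -1.   ] bar yaw now -86.2 t 12.45 w 0.051 F [ 0.9 -0.3 -0.2] T [ 0.02 -0.1   0.02] pos [0.4822 0.047  0.1594]
```

>>> carry_out([
  [[-0.2,0,0.045,-0.002,-0.055],[-0.2,0,0.09,-0.004,-0.11],[-0.2,0,0.135,-0.006,-0.165],[-0.2,0,0.18,-0.008,-0.22],[-0.2,0,0.199,-0.009,-0.273]],
])

```text
time_s: 13.08
position: [0.6831, 0.0693, 0.1589]
orientation: [0.671, 0.223, 0.671, -0.223]
wrist_force: [-0.8, -0.5, 0.2]
width: 0.0512
```

>>> carry_out([
  [[-0.2,0,0,0,0],[-0.2,0.04,0,0,0],[-0.2,0.08,0,0,0],[-0.2,0.08,0,0,0],[-0.2,0.08,0,0,0]],
])

```text
time_s: 13.7
position: [0.6814, 0.0694, 0.0806]
orientation: [0.671, 0.225, 0.67, -0.225]
wrist_force: [0.7, 0.8, -0.0]
width: 0.0512
```

```bash
python3 -c "
from h import *
go(NUT[3],.078,143)"
```

```text
shift [ 0.0026 -0.0002  0.0002] turn 0.9995 deg 179.9 q6 ~ 2.22
shift [ 0.0026 -0.0002  0.0002] turn -0.0005 deg -0.1 q6 ~ -0.93
tool x [ 0.001 -0.    -1.   ] bar yaw now -37.1 t 13.7 w 0.0512 F [ 0.7  0.8 -0. ] T [-0.02  0.04 -0.03] pos [0.6814 0.0694 0.0806]
```

>>> carry_out([
  [[0.3,0,0,0,0],[0.6,0,0,0,0],[1,0,0,0,0],[1,0,0,0,0],[1,0,0,0,0]],
])

```text
time_s: 14.32
position: [0.6823, 0.0697, 0.0812]
orientation: [0.671, 0.225, 0.67, -0.224]
wrist_force: [-0.8, 0.1, 5.8]
width: 0.0086
```

>>> carry_out([
  [[1,0,0,0,0.055],[1,0,0,0,0.11],[1,0,0,0,0.165],[1,0,0,0,0.22],[1,0,0,0,0.24]],
])

```text
time_s: 14.95
position: [0.6825, 0.0698, 0.0812]
orientation: [0.541, 0.457, 0.54, -0.455]
wrist_force: [0.2, 1.3, 5.1]
width: 0.0089
```

>>> carry_out([
  [[1,0,0,0,0.01],[1,0,0,0,0.02],[1,0,0,0,0.03],[1,0,0,0,0.03],[1,0,0,0,0.03]],
])

```text
time_s: 15.58
position: [0.6826, 0.0698, 0.0813]
orientation: [0.521, 0.48, 0.519, -0.479]
wrist_force: [0.1, 0.9, 5.0]
width: 0.0086
```

```bash
python3 -c "
from h import *
go(NUT[3],.078,96.4)"
```

```text
shift [ 0.0033 -0.0013  0.0006] turn 0.9901 deg 178.2 q6 ~ 3.03
shift [ 0.0033 -0.0013  0.0006] turn -0.0099 deg -1.8 q6 ~ -0.11
tool x [ 0.003 -0.001 -1.   ] bar yaw now -85.4 t 15.575 w 0.0086 F [0.1 0.9 5. ] T [0.13 0.1  0.96] pos [0.6826 0.0698 0.0813]
```

>>> carry_out([
  [[-0.2,0,0,0,0],[-0.2,0,0,0,0],[-0.2,0,0,0,0],[-0.2,-0.04,0,0,0],[-0.2,-0.08,0,0,0]],
])

```text
time_s: 16.2
position: [0.6802, 0.0693, 0.1587]
orientation: [0.518, 0.48, 0.519, -0.481]
wrist_force: [-0.3, -0.5, -0.3]
width: 0.0511
```

```bash
python3 -c "
from h import *
go(NUT[2],.16,51.4)"
```

```text
shift [-0.001  -0.1013 -0.0951] turn -0.7614 deg -137.1 q6 ~ -2.3
shift [-0.001  -0.1013 -0.0951] turn 0.2386 deg 42.9 q6 ~ 0.84
tool x [-0.003  0.    -1.   ] bar yaw now -85.7 t 16.2 w 0.0511 F [-0.3 -0.5 -0.3] T [-0.05 -0.03 -0.04] pos [0.6802 0.0693 0.1587]
```

>>> carry_out([
  [[-0.2,0,-0.034,-0.032,0.055],[-0.2,0,-0.068,-0.064,0.11],[-0.2,0,-0.102,-0.095,0.165],[-0.2,0,-0.102,-0.095,0.22],[-0.2,0,-0.102,-0.095,0.239]],
])

```text
time_s: 16.82
position: [0.5713, 0.1569, 0.1591]
orientation: [-0.306, -0.637, -0.306, 0.638]
wrist_force: [-0.3, -0.4, 0.4]
width: 0.0513
```

>>> carry_out([
  [[-0.2,0,0,0,0],[-0.2,0.04,0,0,0],[-0.2,0.08,0,0,0],[-0.2,0.08,0,0,0],[-0.2,0.08,0,0,0]],
])

```text
time_s: 17.45
position: [0.5731, 0.1564, 0.0804]
orientation: [0.307, 0.638, 0.306, -0.637]
wrist_force: [1.0, -0.2, 0.4]
width: 0.0514
```

```bash
python3 -c "
from h import *
go(NUT[2],.078,51.4)"
```

```text
shift [ 0.0024 -0.0009  0.0008] turn 0.9998 deg 180.0 q6 ~ 3.96
shift [ 0.0024 -0.0009  0.0008] turn -0.0002 deg -0.0 q6 ~ 0.82
tool x [ 0.001  0.    -1.   ] bar yaw now -128.6 t 17.45 w 0.0514 F [ 1.  -0.2  0.4] T [-0.01 -0.   -0.05] pos [0.5731 0.1564 0.0804]
```

>>> carry_out([
  [[0.3,0,0,0,0],[0.6,0,0,0,0],[1,0,0,0,0],[1,0,0,0,0],[1,0,0,0,0]],
])

```text
time_s: 18.08
position: [0.5731, 0.1567, 0.0809]
orientation: [0.306, 0.638, 0.306, -0.637]
wrist_force: [-1.4, -0.2, 5.2]
width: 0.009
```

>>> carry_out([
  [[1,0,0,0,0.055],[1,0,0,0,0.11],[1,0,0,0,0.165],[1,0,0,0,0.22],[1,0,0,0,0.235]],
])

```text
time_s: 18.7
position: [0.573, 0.1568, 0.081]
orientation: [0.055, 0.706, 0.055, -0.704]
wrist_force: [-1.7, 1.4, 5.2]
width: 0.0082
```

>>> carry_out([
  [[1,0,0,0,0.01],[1,0,0,0,0.02],[1,0,0,0,0.03],[1,0,0,0,0.03],[1,0,0,0,0.03]],
])

```text
time_s: 19.32
position: [0.573, 0.1569, 0.081]
orientation: [0.025, 0.707, 0.024, -0.706]
wrist_force: [-1.5, 0.3, 5.7]
width: 0.0088
```

```bash
python3 -c "
from h import *
go(NUT[2],.078,6.4)"
```

```text
shift [0.003  0.0004 0.0011] turn 0.9865 deg 177.6 q6 ~ 4.75
shift [0.003  0.0004 0.0011] turn -0.0135 deg -2.4 q6 ~ 1.61
tool x [ 0.002 -0.001 -1.   ] bar yaw now -176.0 t 19.325 w 0.0088 F [-1.5  0.3  5.7] T [0.18 0.32 1.2 ] pos [0.573  0.1569 0.081 ]
```

Torque is 1.2 N·m, so nut2 is on its stop. Nut4 next.

>>> carry_out([
  [[-0.2,0,0,0,0],[-0.2,0,0,0,0],[-0.2,0,0,0,0],[-0.2,-0.04,0,0,0],[-0.2,-0.08,0,0,0]],
])

```text
time_s: 19.95
position: [0.5714, 0.1561, 0.159]
orientation: [-0.022, -0.706, -0.022, 0.708]
wrist_force: [0.4, -0.0, 0.0]
width: 0.0509
```

```bash
python3 -c "
from h import *
go(NUT[4],.16,51.4)"
```

```text
shift [-0.001   0.1975 -0.0102] turn 0.7346 deg 132.2 q6 ~ 3.63
shift [-0.001   0.1975 -0.0102] turn -0.2654 deg -47.8 q6 ~ 0.49
tool x [-0.003 -0.    -1.   ] bar yaw now -176.4 t 19.95 w 0.0509 F [ 0.4 -0.   0. ] T [ 0.   -0.02 -0.03] pos [0.5714 0.1561 0.159 ]
```

>>> carry_out([
  [[-0.2,0,0.04,-0.002,-0.055],[-0.2,0,0.08,-0.004,-0.11],[-0.2,0,0.12,-0.006,-0.165],[-0.2,0,0.16,-0.008,-0.22],[-0.2,0,0.197,-0.01,-0.265]],
])

```text
time_s: 20.58
position: [0.5946, -0.0411, 0.159]
orientation: [-0.308, -0.637, -0.308, 0.637]
wrist_force: [0.2, -0.2, 0.8]
width: 0.0515
```

>>> carry_out([
  [[-0.2,0,0,0,0],[-0.2,0.04,0,0,0],[-0.2,0.08,0,0,0],[-0.2,0.08,0,0,0],[-0.2,0.08,0,0,0]],
])

```text
time_s: 21.2
position: [0.5955, -0.0391, 0.0804]
orientation: [0.307, 0.638, 0.306, -0.637]
wrist_force: [0.3, -0.7, 0.7]
width: 0.0511
```

```bash
python3 -c "
from h import *
go(NUT[4],.078,51.4)"
```

```text
shift [ 0.0024 -0.0003  0.0019] turn 0.9998 deg 180.0 q6 ~ 3.63
shift [ 0.0024 -0.0003  0.0019] turn -0.0002 deg -0.0 q6 ~ 0.49
tool x [ 0.001 -0.    -1.   ] bar yaw now -128.6 t 21.2 w 0.0511 F [ 0.3 -0.7  0.7] T [ 0.   -0.06  0.02] pos [ 0.5955 -0.0391  0.0804]
```

>>> carry_out([
  [[0.3,0,0,0.001,0],[0.6,0,0,0.001,0],[1,0,0,0.001,0],[1,0,0,0.001,0],[1,0,0,0.001,0]],
])

```text
time_s: 21.82
position: [0.5949, -0.0403, 0.081]
orientation: [0.306, 0.638, 0.306, -0.637]
wrist_force: [-1.5, 1.1, 6.5]
width: 0.0089
```

>>> carry_out([
  [[1,0,0,0,0.055],[1,0,0,0,0.11],[1,0,0,0,0.165],[1,0,0,0,0.22],[1,0,0,0,0.235]],
])

```text
time_s: 22.45
position: [0.5947, -0.04, 0.081]
orientation: [0.055, 0.705, 0.055, -0.705]
wrist_force: [-1.9, 1.8, 7.4]
width: 0.0088
```

>>> carry_out([
  [[1,0,0,0,0.01],[1,0,0,0,0.02],[1,0,0,0,0.03],[1,0,0,0,0.03],[1,0,0,0,0.03]],
])

```text
time_s: 23.08
position: [0.5947, -0.04, 0.081]
orientation: [0.025, 0.707, 0.024, -0.706]
wrist_force: [-2.0, 2.2, 6.4]
width: 0.0088
```

```bash
python3 -c "
from h import *
go(NUT[4],.078,6.4)"
```

```text
shift [0.003  0.0003 0.0007] turn 0.9865 deg 177.6 q6 ~ 4.42
shift [0.003  0.0003 0.0007] turn -0.0135 deg -2.4 q6 ~ 1.27
tool x [ 0.001 -0.001 -1.   ] bar yaw now -176.0 t 23.075 w 0.0088 F [-2.   2.2  6.4] T [0.37 0.4  1.18] pos [ 0.5947 -0.04    0.081 ]
```

>>> carry_out([
  [[-0.2,0,0,0,0],[-0.2,0,0,0,0],[-0.2,0,0,0,0],[-0.2,-0.04,0,0,0],[-0.2,-0.08,0,0,0]],
])

```text
time_s: 23.7
position: [0.5933, -0.0404, 0.1591]
orientation: [-0.022, -0.706, -0.023, 0.708]
wrist_force: [0.4, 0.0, 0.4]
width: 0.051
```

>>> carry_out([
  [[-0.2,-0.02,0.05,0,0],[-0.2,-0.04,0.1,0,0],[-0.2,-0.06,0.15,0,0],[-0.2,-0.06,0.2,0,0],[-0.2,-0.06,0.25,0,0]],
])

```text
time_s: 24.32
position: [0.6101, -0.2917, 0.2197]
orientation: [0.022, 0.707, 0.022, -0.706]
wrist_force: [0.6, -0.1, -0.4]
width: 0.051
```

```bash
python3 - <<'E'
from h import *
a=robot.snapshot('top')[:,:,::-1].copy(); b=robot.snapshot('scene')[:,:,::-1]
cv2.imwrite('pics/f.png',np.hstack([cv2.resize(a[90:310,190:420],(400,383)),cv2.resize(b[140:290,240:410],(400,353+30))]))
hsv=cv2.cvtColor(a,cv2.COLOR_BGR2HSV); m=((hsv[...,2]>190)&(hsv[...,1]<40)).astype(np.uint8)
N,L,s,_=cv2.connectedComponentsWithStats(m)
for i in range(1,N):
    x,y,w,h,n=s[i]
    if n>150 and 190<x<420 and 90<y<310:
        r=cv2.boxPoints(cv2.minAreaRect(np.argwhere(L==i)[:,::-1].astype(np.float32)))
        e=sorted([(r[0],r[1]),(r[1],r[2])],key=lambda p:-np.linalg.norm(p[0]-p[1]))[0]
        u,v=[plane("top",p,.104) for p in e]; print(s[i],np.degrees(np.arctan2(v[1]-u[1],v[0]-u[0])).round(1)%180)
E
```

```text
[270 114  49  11 276] 96.2
[220 205   8  25 163] 6.5
[286 269  53  14 362] 96.1
```

View pics/f.png

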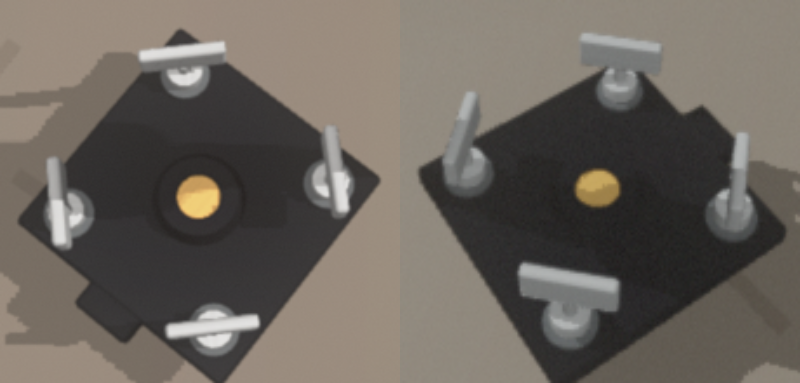

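The left half is the top view and the right half the scene view. All four bars now lie across the diagonals: (182,55), (57,203), (335,170) and (213,327) in the left half. Nut4's bar is part in shadow, so I'll measure it with a lower threshold.

```bash
python3 - <<'E'
from h import *
a=robot.snapshot('top')[:,:,::-1].copy()
for nm,(x0,y0,x1,y1) in (("nut4",(365,160,400,220)),("nut2",(205,175,235,240))):
    g=cv2.GaussianBlur(a,(3,3),0)[y0:y1,x0:x1].min(2)
    for th in(120,135,150,165):
        N,L,s,_=cv2.connectedComponentsWithStats((g>th).astype(np.uint8)); 
        P=[]
        for r in range(g.shape[0]):   # outer (upright-face) edge of the bar, one column per row
            c=np.flatnonzero(g[r]>th)
            if len(c)>2 and c[0]>0: P.append((c[0]+x0,r+y0))
        if len(P)<12: continue
        P=np.array(P,np.float32); vx,vy,cx,cy=cv2.fitLine(P,cv2.DIST_HUBER,0,.01,.01).ravel()
        u,v=[plane("top",(cx+k*vx,cy+k*vy),.104) for k in(-20,20)]
        print(nm,th,len(P),(np.degrees(np.arctan2(v[1]-u[1],v[0]-u[0]))%180).round(1))
print(robot.state()["wrist_force"].round(1))
E
```

```text
nut4 120 60 9.0
nut4 135 50 177.6
nut4 150 49 1.3
nut4 165 48 4.9
nut2 120 52 5.8
nut2 135 50 5.9
nut2 150 50 5.0
nut2 165 44 4.8
[0.1 0.8 0. ]
```

```bash
python3 - <<'E'
from h import *
a=robot.snapshot('top')[:,:,::-1]
cv2.imwrite('pics/n4.png',np.hstack([cv2.resize(a[155:225,x:x+50],None,fx=8,fy=8,interpolation=cv2.INTER_CUBIC) for x in(355,200)]))
E
```

```text
(no output)
```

View pics/n4.png

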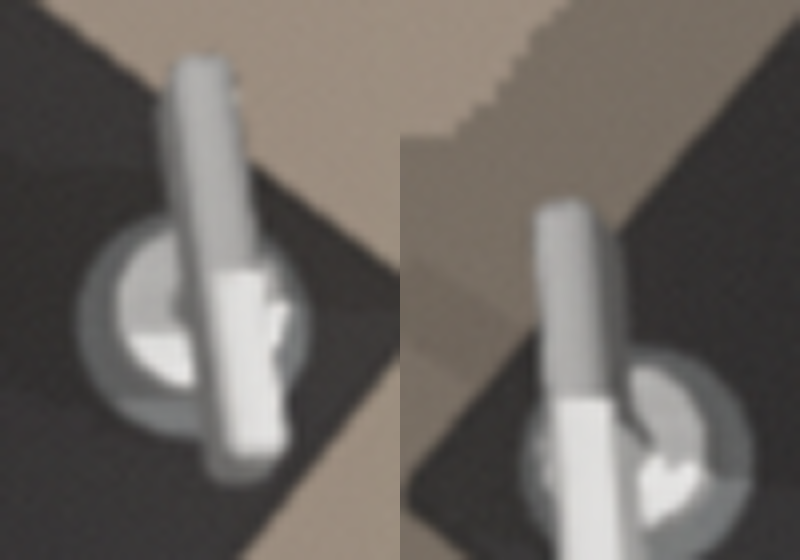

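```bash
python3 - <<'E'
from h import *
for x0,u,v in((355,(200,58),(260,452)),(200,(567-400,203),(592-400,560))):
    u,v=[plane("top",(p[0]/8+x0,p[1]/8+155),.104) for p in(u,v)]
    d=u-v; print(np.degrees(np.arctan2(d[1],d[0])).round(1))
print(robot.state()["time_s"]); robot.finish_job()
E
```

```text
6.8
5.8
24.525
the job is handed in; nothing more can be done
```

All four T-nuts are on their stops, turned in the order asked, and I handed the job in at about 24.5 s, well inside the 72 s limit.

- **Order:** I turned the two loose nuts (nut4, then nut2) to half-way, with their bars parallel to the cover's sides. Then nut1 and nut3, the pair that began half-way, went home. Nut2 and nut4 went home last.
- **Stops:** each nut going home met its hard stop at about 1.0 to 1.2 N·m, against 0.2 N·m of friction. Wrist forces stayed under 10 N in every reading taken.
- **Final check from the top camera:**

| Nut | Bar yaw, measured | Bar yaw, expected |
|---|---|---|
| nut1 and nut3 | 96.1° and 96.2° | 96.4° |
| nut2 | 5.8° to 6.5° | 6.4° |
| nut4 | 6.8° | 6.4° |

- **Gripper:** open and parked about 0.25 m from the housing, with no contact force.

**Disagreements:**
- An automatic edge fit on nut4's bar gave scattered, unusable angles because bench pixels got in. The nut4 figure above comes from edge points I read by eye in an enlarged crop.
- While pressing on the stops, the tool turned about 2° past each bar's expected angle. I put this down to give in the grip, as the bars measured square once released.

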